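# Third hand: hold a pipe shoe against the spring stop

### The arm

A 6-joint arm with a two-finger parallel gripper is mounted at the origin on the work surface. World frame = base frame: x ahead of the robot, y to its left, z up, the work surface at z = 0. Lengths are in m, angles in rad, forces in N, time in s.
With the tool pointing down it reaches from about 0.275 to 0.875 m from the base axis. Payload 12.5 kg.
Tool frame: the origin (TCP) lies on the centre line of the jaws, within the pads' length; the fingertips stand r.finger_overhang ahead of it and the grasp point (between the pads) lies 3 mm ahead of it (r.finger_overhang is the distance from the TCP to the fingertips, in m); z points along the fingers, y is the line along which they close (so a half turn about z gives the same grasp; the last joint's range is limited). The gripper opens to 85 mm and grips with 20 to 120 N. Pads are 22 mm wide; open, the fingers measure 114 mm over their backs; the gripper's body (76 mm by 85 mm) begins 54 mm behind the grasp point. The pads swing forward as they close: fully open they stand 13 mm farther back than shut.
Start: joints at [1.12, 0.351, 1.652, -0, 1.139, -0.085], TCP at [0.197, 0.514, 0.253] pointing down, gripper open.
Joint ranges: [-2.75, 2.75], [-0.79, 2.1], [0.01, 2.65], [-1.57, 4.71], [0.07, 3.14], [-2.87, 2.87]. Speed limits (rad/s): [2.22, 2.22, 2.79, 3.14, 3.14, 3.14].

### API

Orientations are given as a unit quaternion [x, y, z, w].
In Python, from cell import r, optics gives the robot as it stands. The module is installed in compiled form; this text tells all that it offers. Calls block until the motion is done:
- r.move_to(position, orientation): joint-space move of the TCP to a pose.
- r.move_linear(position, rot=None, vel=0.15): straight line of the TCP; rot=None keeps the orientation; vel is the mean speed in m/s.
- r.set_joints(angles): joint-space move.
- r.set_gripper(opening, squeeze=None): opening from 0.0 (shut) to 1.0 (fully open); squeeze is the grip in N (None keeps the last); returns when the fingers have stopped.
- r.sleep(seconds).
- r.inverse_kinematics(position, orientation): joint angles nearest the present ones, or None.
- optics.get_image(name): name is "side" or "top" or "wrist"; returns a dict with "pixels" (384x512x3 uint8, red, green, blue), "depth" (384x512 float32, m along the optical axis (not along the pixel's ray), 0 where there is no reading), "fx", "fy", "cx", "cy" (pixels), "camera_from_world" (4x4, takes a point from world to camera coordinates); the wrist camera has in their place "mount" (4x4, takes a point from camera to tool coordinates, whose origin is the TCP and whose axes are the flange's). Camera axes: x right, y down, z forward; pixel columns grow to the right and rows downward; lengths in m; the calibration is good to about 2 mm. The wrist camera is an equidistant fisheye: a pixel r from the principal point sees the ray r / f radians off the axis. A picture is of the moment at which its call begins: read the wrist's pose just before it.
A pose or a line that the arm cannot do raises r.PlanningError and nothing moves.
- r.hand_in(): hands the job in; it is judged then, once.
Readings, each from a call of its own:
- r.current_t(): time.
- r.current_q(): joint angles.
- r.current_qvel(): joint speeds.
- r.current_effort(): joint torques, N m.
- r.current_tool_pos(): TCP position.
- r.current_ee_rot(): TCP orientation.
- r.current_contact_force(): force on the tool from outside, world axes, zero at the start.
- r.current_torque(): the same for the moment, N m.
- r.current_opening(): opening from 0.0 (shut) to 1.0 (fully open).
- r.current_finger_force(): force on a finger pad.
Only numpy, scipy, OpenCV 4.12 (cv2) and the standard library are available. Lean on these libraries where they do the work, as an engineer would, in place of code of your own. Each camera call takes 0.05 s, during which the arm holds its last target. There are 200 camera calls.

### The job

Be my third hand while I fasten the steel pipe shoe: first clear the red coupling off the fixture into the blue tray and let go of it, then bring the shoe, flat on the bed, square and centred on the white line, up against the yellow spring stop and press until the stop's black pointer stands in the green band, never letting it reach the red. Finish while still holding the shoe pressed there with a steady push - do not let go - and leave everything else on the bench where it is.

Things in the scene. Friction and masses are not known exactly. Their poses are not given: they have to be found in the camera images.
- fixture: Fixture on the bench: dark steel bed, x -170 to 190, y -85 to 85 mm, upper surface 12 mm above the bench, white centre line along its x at y = 0. Origin on the centre line at bench height. +x is the pressing direction, from the shoe to the yellow stop. Back block at x 161 to 183 mm, 70 mm above the bench; scale bar at x 75 to 135, y -82 to -58 mm, 59 mm above the bench.
- stop_face (a point): Centre of the front face of the yellow spring-loaded stop (moves with it), 43 mm above the bench, on the centre line; at rest at fixture x = 80 mm. The face is 90 mm wide (fixture y), reaches from 13 to 73 mm above the bench and looks to fixture -x, towards the shoe.
- stop (a joint): How far the yellow stop is pushed back along fixture +x, m: 0 at rest, end of travel 0.036. Its spring pushes back with about 3 N at 0 plus 0.6 N per mm (14.4 N at 19 mm). The stop's black pointer shows it on the scale bar, seen from above: white 0 to 14 mm, green 14 to 24, white 24 to 30, red from 30 on.
- shoe_center (a point): Loose bright steel pipe shoe, an upside-down T, 0.6 kg: base plate 80 (x) x 64 (y) x 8 mm, upright web 8 mm thick (y) along its whole length, 70 mm tall in all. Lies base down on the bed, up to 0.2 rad askew. Point: half-way up (35 mm) at mid-web; x along the web, z up. Its ends (base and web flush) are 40 mm from the point along x, both alike. Grip the web from above.
- coupling_center (a point): Red pipe coupling, an upright tube 42 mm in outer diameter, 31 mm bore, 50 mm tall, about 0.22 kg, standing on the bed between shoe and stop. The point is half-way up on its axis, 25 mm above its underside.
- tray: Blue open tray fixed on the bench to one side, 180 (x) x 170 (y) x 50 mm tall, walls and floor 4 to 5 mm thick. Origin at the centre of its underside. It may be left or right.
- crate: Wooden crate full of pipe offcuts on the other side, 180 x 170 mm, fixed, up to 75 mm tall. Origin at the centre of its underside. Not for the coupling.
- oil: Cutting-oil bottle, green, 56 mm in diameter, 160 mm tall, standing on the bench. Origin at the centre of its underside. Leave alone.
- flange: Dark steel pipe flange lying flat, 100 mm in diameter, 40 mm tall. Origin at the centre of its underside. Leave alone.
- elbow: Copper-coloured pipe elbow lying flat, about 90 x 90 mm, 40 mm tall. Origin on its underside near one end. Leave alone.
- wrench: Steel wrench lying on the bench on the robot's side, 220 mm long along its x. Leave alone.
- hammer: Hammer lying on the bench on the robot's side, about 260 mm long along its x. Leave alone.

How it is judged:
On the way, in this order (a step that is already met when the one before it is completed fails the run):
1. the coupling lies in the blue tray, let go (x of coupling_center in the frame of tray between -0.075 and 0.075 m and y of coupling_center in the frame of tray between -0.07 and 0.07 m and z of coupling_center in the frame of tray below 0.045 m and contact force between the fingers and coupling below 0.2 N), for 0.2 s.
2. the shoe is pressed squarely on the stop, pointer in the green band (value of joint stop between 0.012 and 0.026 m and contact force between shoe and stop between 7 and 22 N and angle between the x axis of shoe_center and the x axis of fixture, either way round below 0.07 rad and angle between shoe_center's own z axis and vertical below 0.06 rad and y of shoe_center in the frame of fixture between -0.012 and 0.012 m and z of shoe_center in the frame of fixture below 0.051 m and contact force between any of the fingers, the arm and shoe above 1.5 N), for 0.3 s.
At the end, for the whole second after the job is handed in: Coupling released in the blue tray. Shoe flat on the bed (4 mm, 0.06 rad), square within 0.07 rad, centred on the line within 12 mm, and kept pressed on the stop by the robot with 7 to 22 N, the stop 12 to 26 mm back (green is 14 to 24), all at rest (all of step 1 and all of step 2 and velocity of joint stop between -0.004 and 0.004 m/s and linear speed of shoe below 0.01 m/s and linear speed of coupling below 0.02 m/s); the arm keeps its last pose, push and grip.
It fails at once if the stop is pushed into the red (value of joint stop above 0.031 m).
It fails at once if a bystander is disturbed (moved 30 mm or more, or the bottle tipped) (distance of any of oil, flange, elbow, wrench, hammer from where it was at the start of the episode above 0.03 m or angle between oil's own z axis and vertical above 0.5 rad).
It also fails if it takes over 56 s, if anything falls off the work surface, if the arm or the gripper's body presses on something with over 40 N, if the wrist force passes 120 N, or if a joint passes its speed limit or range.

## Working session

There is one attempt and no reset: what is moved stays moved. The work goes in short steps, each a Python script; the robot and the scene stay as the last script left them, time stands still between calls to the robot, and variables do not carry over. Pictures are saved under pics/ and viewed, at most 10 in all, crops included, and the job is handed in when it is done.

```bash
mkdir -p pics; python3 - <<'E'
from cell import r, optics
import cv2, numpy as np
ims=[]
for n in("top","side"):
    d=optics.get_image(n); np.savez(f'pics/{n}.npz',**d)
    cv2.imwrite(f'pics/{n}1.png',d['pixels'][:,:,::-1])
    print(n,d['fx'],d['cx'],d['cy'],np.round(d['camera_from_world'],3).tolist())
print(r.finger_overhang,r.current_t(),r.current_ee_rot(),r.current_tool_pos())
E
```

```text
top 446.70432702674464 265.96849879348594 195.18164350839479 [[-0.015, -1.0, 0.016, -0.006], [-0.998, 0.014, -0.061, 0.523], [0.06, -0.017, -0.998, 1.511], [0.0, 0.0, 0.0, 1.0]]
side 391.96541379858 253.25076209833048 189.98213369274208 [[0.893, -0.451, 0.018, -0.466], [-0.245, -0.519, -0.819, 0.19], [0.378, 0.726, -0.574, 1.059], [0.0, 0.0, 0.0, 1.0]]
0.022 0.1 [ 1.81872155e-01  9.83322042e-01 -5.11808347e-04 -1.40717553e-04] [0.19660037 0.51337964 0.25280014]
```

View pics/top1.png

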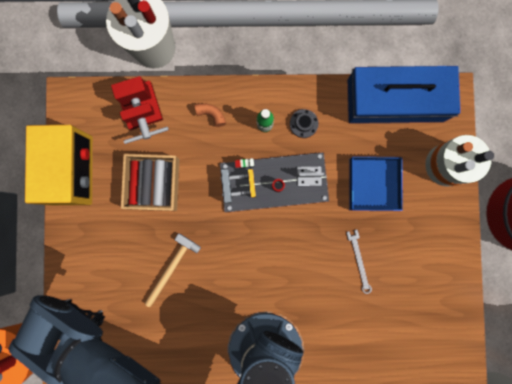

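View pics/side1.png

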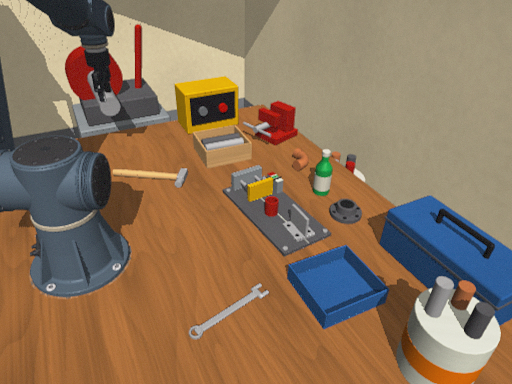

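The top view shows the bed at about (222–327, 153–212), with the stop near (252,182), coupling near (278,184) and shoe near (310,178). The tray is at (376,183) on the right and the crate is on the left. The side view agrees. Pressing direction is about world +y.

```bash
cat > h.py <<'E'
import numpy as np, cv2
from scipy.spatial.transform import Rotation as R
def plane(d,uv,z):
    uv=np.atleast_2d(uv).astype(float); T=d['camera_from_world']
    ray=np.c_[(uv[:,0]-d['cx'])/d['fx'],(uv[:,1]-d['cy'])/d['fy'],np.ones(len(uv))]@T[:3,:3]
    o=-T[:3,:3].T@T[:3,3]
    return (o+ray*((z-o[2])/ray[:,2])[:,None])
def big(mask):
    c=max(cv2.findContours(mask.astype(np.uint8),cv2.RETR_EXTERNAL,cv2.CHAIN_APPROX_NONE)[0],key=cv2.contourArea)
    return c[:,0,:]
def wrist_rays(d,uv,tp,q):
    "origin and world ray directions for wrist pixels"
    uv=np.atleast_2d(uv).astype(float); p=(uv-[d['cx'],d['cy']])/d['fx']; a=np.linalg.norm(p,axis=1)+1e-9
    ray=np.c_[p*(np.sin(a)/a)[:,None],np.cos(a)]
    Rw=R.from_quat(q).as_matrix(); M=d['mount']
    return Rw@M[:3,3]+tp, ray@(Rw@M[:3,:3]).T
def wplane(d,uv,tp,q,z):
    o,ray=wrist_rays(d,uv,tp,q); return o+ray*((z-o[2])/ray[:,2])[:,None]
def down(yaw): # tool y axis at angle yaw+pi (or yaw) from world x... tool x = (cos,sin), y=(sin,-cos), z down
    c,s=np.cos(yaw),np.sin(yaw)
    return R.from_matrix(np.array([[c,s,0],[s,-c,0],[0,0,-1]])).as_quat()
E
python3 - <<'E'
import numpy as np,cv2
from h import *
d=dict(np.load('pics/top.npz')); im=d['pixels']; hsv=cv2.cvtColor(im,cv2.COLOR_RGB2HSV).astype(int)
H,S,V=hsv[...,0],hsv[...,1],hsv[...,2]
roi=np.zeros(H.shape,bool); roi[140:225,210:340]=1
m=roi&(S<70)
m=cv2.morphologyEx(m.astype(np.uint8),cv2.MORPH_CLOSE,np.ones((9,9)))
P=plane(d,big(m),0.012)[:,:2].astype(np.float32)
rect=cv2.minAreaRect(P*1000); box=cv2.boxPoints(rect); print('bed',rect,box.round(0).tolist())
rm=roi&((H<6)|(H>174))&(S>150)&(V>90); rm[:,:265]=0
print('coup',plane(d,big(rm).mean(0),0.055), cv2.boundingRect(big(rm)))
ym=roi&(abs(H-24)<6)&(S>150)&(np.arange(512)[None]<262)&(V>150)
c=big(ym);print('stop',cv2.minAreaRect((plane(d,c,0.073)[:,:2]*1000).astype(np.float32)))
t=np.zeros(H.shape,bool); t[140:225,340:420]=1
tm=t&(H>100)&(H<125)&(S>120); c=big(tm);print('tray',cv2.minAreaRect((plane(d,c,0.05)[:,:2]*1000).astype(np.float32)))
cv2.imwrite('pics/topc.png',cv2.resize(im[140:225,210:420,::-1],None,fx=3.8,fy=3.8,interpolation=cv2.INTER_CUBIC))
E
```

```text
bed ((571.2459716796875, -39.96543884277344), (174.0396728515625, 360.5614929199219), 5.157125949859619) [[468.0, 132.0], [501.0, -227.0], [674.0, -212.0], [642.0, 147.0]]
coup [[ 0.55416042 -0.05259518  0.055     ]] (272, 179, 13, 13)
stop ((561.5806274414062, 34.88379669189453), (90.55939483642578, 15.288342475891113), 5.562230587005615)
tray ((555.9271850585938, -382.08197021484375), (172.6759490966797, 176.31126403808594), 88.46185302734375)
```

View pics/topc.png

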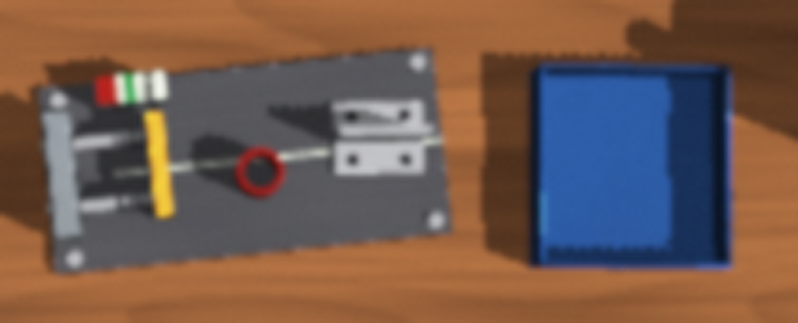

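```bash
python3 - <<'E'
from cell import r, optics
from h import *
yaw=np.deg2rad(95.2)
for y in (yaw,yaw-np.pi):
    print(y,r.inverse_kinematics([.565,-.07,.27],down(y)))
y=min((yaw,yaw-np.pi),key=lambda y:abs(np.array((r.inverse_kinematics([.565,-.07,.27],down(y)) if r.inverse_kinematics([.565,-.07,.27],down(y)) is not None else [9]*6))[5]))
print('used',y)
r.move_to([.565,-.07,.27],down(y))
tp=r.current_tool_pos();q=r.current_ee_rot()
d=optics.get_image('wrist'); np.savez('pics/w1.npz',tp=tp,q=q,**d)
cv2.imwrite('pics/w1.png',d['pixels'][:,:,::-1]); print(tp,r.current_t(),d['fx'],d['cx'],d['cy'],d['mount'].round(3).tolist())
E
```

```text
1.6615534478986018 [-2.05033174e-01  3.69444423e-01  1.58144211e+00 -4.44089210e-16
  1.19070612e+00 -2.95790295e-01]
-1.4800392056911913 [-2.05033174e-01  3.69444423e-01  1.58144211e+00 -4.44089210e-16
  1.19070612e+00  2.84580236e+00]
used 1.6615534478986018
[ 0.56505437 -0.0692599   0.27000382] 2.6 297.3186396354542 258.4402845938945 195.05734843118674 [[-0.0, -0.953, -0.302, 0.076], [1.0, -0.001, 0.002, -0.0], [-0.002, -0.302, 0.953, -0.121], [0.0, 0.0, 0.0, 1.0]]
```

View pics/w1.png

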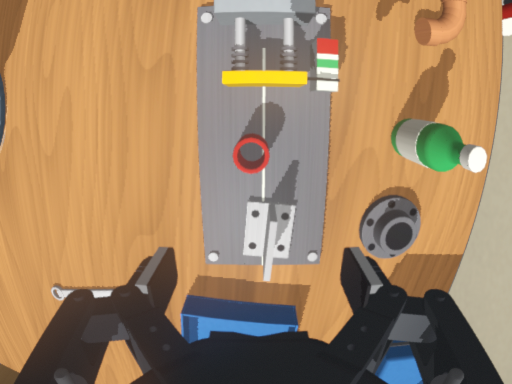

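The bed's white line runs up column 264. The red ring is at (251,155), the shoe base at about (244–297, 202–258) with four bolt holes, and the stop face edge is at row 86.

```bash
python3 - <<'E'
from h import *
z=np.load('pics/w1.npz'); d={k:z[k] for k in z.files}; tp,q=d['tp'],d['q']
im=d['pixels']; hsv=cv2.cvtColor(im,cv2.COLOR_RGB2HSV).astype(int);H,S,V=hsv[...,0],hsv[...,1],hsv[...,2]
f=lambda uv,h: wplane(d,uv,tp,q,h)[:,:2]
# white line
m=np.zeros(H.shape,bool);m[90:196,255:273]=1; m&=(V>170)&(S<40); vs,us=np.nonzero(m)
L=f(np.c_[us,vs],.012)*1000; vx,vy,x0,y0=cv2.fitLine(L.astype(np.float32),cv2.DIST_HUBER,0,.01,.01).ravel()
if vy<0: vx,vy=-vx,-vy
yaw=np.arctan2(vy,vx);print('line',np.rad2deg(yaw),x0,y0,len(us))
# bed side edges
bed=(S<60)&(V>60)&(V<150);
for v in (60,120,180):
    pass
# stop face bottom edge in image = top front edge? row where yellow ends
ym=(abs(H-25)<6)&(S>150);ym[:60]=0;ym[100:]=0;c=big(ym);x,y,w,h=cv2.boundingRect(c);print('stop px',x,y,w,h)
for u in (230,264,300):
    vv=np.nonzero(ym[:,u])[0]; print(u,vv.min(),vv.max(), f([[u,vv.max()]],.013)*1000, f([[u,vv.min()]],.073)*1000)
fx=np.array([vx,vy]);fy=np.array([-vy,vx]);p0=np.array([x0,y0])
g=lambda P:(np.round(P,1),'along/off',np.round((P-p0)@fx,1),np.round((P-p0)@fy,1))
rm=((H<6)|(H>174))&(S>150)&(V>80); rm[:130]=0;rm[185:]=0;rm[:,:220]=0;rm[:,290:]=0
c=big(rm)
# ring top outer: circle fit of outer contour at z=.062
(cc,rr)=cv2.minEnclosingCircle((f(c,.062)*1000).astype(np.float32));print('coup',g(np.array([cc])),rr)
# bore
dk=rm.astype(np.uint8); cs,hi=cv2.findContours(dk,cv2.RETR_CCOMP,cv2.CHAIN_APPROX_NONE)
hol=[cs[i][:,0] for i in range(len(cs)) if hi[0][i][3]>=0]; b=max(hol,key=len);(cc,rr)=cv2.minEnclosingCircle((f(b,.062)*1000).astype(np.float32));print('bore',cc,rr)
# shoe holes
s=np.zeros(H.shape,bool);s[200:262,240:300]=1
sm=s&(V<75); n,_,st,ce=cv2.connectedComponentsWithStats(sm.astype(np.uint8))
for i in range(1,n):
    if 15<st[i,4]<200: print('hole',ce[i].round(1),st[i],g(f([ce[i]],.02)*1000))
cv2.imwrite('pics/w1c.png',cv2.resize(im[190:290,225:325,::-1],None,fx=5,fy=5,interpolation=cv2.INTER_CUBIC))
E
```

```text
line 94.97996 569.07916 -40.67114 215
stop px 222 70 86 17
230 71 85 [[520.91376503  27.82539351]] [[525.45320385  39.56181307]]
264 71 85 [[563.18165451  31.32089231]] [[560.9364946   42.45493295]]
300 71 85 [[608.04495932  36.34430495]] [[598.58594311  46.77076439]]
coup (array([[554.9, -50.6]]), 'along/off', array([-8.7]), array([15.])) 20.15660858154297
bore (555.2636108398438, -51.251224517822266) 16.530181884765625
```

View pics/w1c.png

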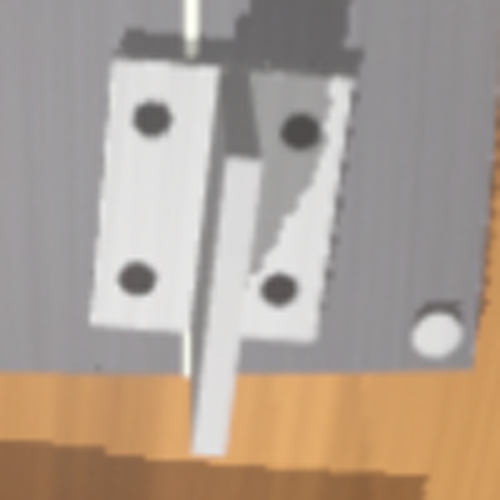

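```bash
python3 - <<'E'
from cell import r, optics
from h import *
z=np.load('pics/w1.npz'); d={k:z[k] for k in z.files}
hp=wplane(d,[[255.4,213.6],[285,216.2],[252.4,245.6],[280.8,247.8]],d['tp'],d['q'],.02)[:,:2]*1000
wp=wplane(d,[[273.8,221.4],[266.6,281]],d['tp'],d['q'],.082)[:,:2]*1000
a=lambda v:np.rad2deg(np.arctan2(v[1],v[0]))
print('holes',hp.round(1).tolist(),hp.mean(0),a(hp[0]-hp[2]),a(hp[1]-hp[3]),a(hp[0]-hp[1]))
print('web',wp.round(1).tolist(),wp.mean(0),a(wp[0]-wp[1]))
q=down(np.deg2rad(95)); c=[.555,-.051]
r.move_to([*c,.15],q); r.move_linear([*c,.050]); 
r.set_gripper(0,40); print('grip',r.current_opening()*85,r.current_finger_force())
r.move_linear([*c,.17]); print(r.current_opening()*85,r.current_contact_force())
t=[.556,-.382]
r.move_to([*t,.17],q); r.move_linear([*t,.046]); r.set_gripper(1.0); r.sleep(.2)
r.move_linear([*t,.2]); print(r.current_t(),r.current_finger_force())
# view
s=[.577,-.16,.27]; r.move_to(s,q); tp=r.current_tool_pos();qq=r.current_ee_rot()
d=optics.get_image('wrist'); np.savez('pics/w2.npz',tp=tp,q=qq,**d); e=optics.get_image('top')['pixels']
cv2.imwrite('pics/w2.png',np.vstack([d['pixels'][:,:,::-1],cv2.resize(e[140:225,210:420,::-1],(512,207))]))
E
```

```text
holes [[567.6, -136.5], [607.6, -136.6], [567.7, -184.8], [607.7, -184.8]] [ 587.62668855 -160.65664513] 90.0643100724636 90.13601093201675 179.7379254589884
web [[587.4, -120.0], [587.7, -200.9]] [ 587.53825122 -160.45489532] 90.1692519154856
grip 41.669315022054334 39.78596149943769
41.341409238371796 [ 0.16192217  0.07733511 -2.65163203]
9.5083 0.0
```

View pics/w2.png

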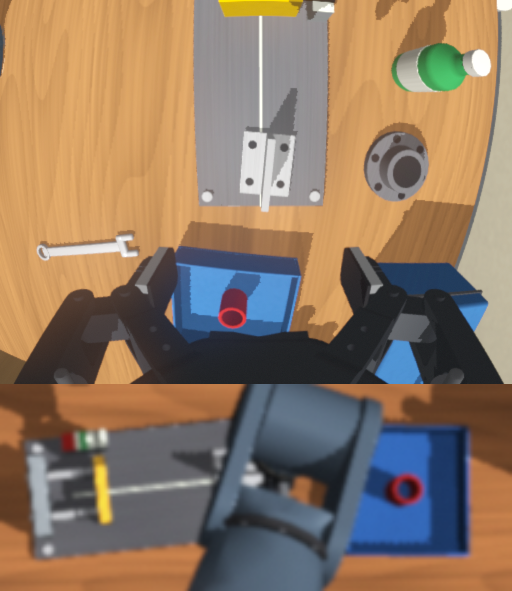

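The coupling stands in the tray, let go: at (232,305) in the wrist view. The shoe is unmoved, and the stop and the bystanders are in place. Next I grip the shoe web, square it up on the line and bring it forward.

```bash
cat >> h.py <<'E'
YAW=np.deg2rad(95.0); FX=np.array([np.cos(YAW),np.sin(YAW)]); P0=np.array([.5691,-.0407])
pt=lambda s:P0+s*FX
E
python3 - <<'E'
from cell import r, optics
from h import *
q=down(np.deg2rad(90.1)); c=[.5876,-.1606]; Z=.058
r.move_to([*c,.15],q); r.move_linear([*c,Z],vel=.1)
r.set_gripper(0,100); print('open',r.current_opening()*85,r.current_finger_force(),r.current_tool_pos(),r.current_contact_force())
r.move_linear([*c,Z+.005],vel=.03); print('lift',r.current_contact_force())
r.move_linear([*pt(-.10),Z+.005],rot=down(YAW),vel=.03)
r.move_linear([*pt(.0),Z+.005],vel=.08)
r.move_linear([*pt(.0),Z+.0003],vel=.02); r.sleep(.3)
print('down',r.current_contact_force(),r.current_torque(),r.current_tool_pos(),r.current_t(),r.current_opening()*85)
tp=r.current_tool_pos();qq=r.current_ee_rot()
d=optics.get_image('wrist'); np.savez('pics/w3.npz',tp=tp,q=qq,**d)
cv2.imwrite('pics/w3.png',cv2.resize(d['pixels'][:,:,::-1],(800,600)))
E
```

```text
open 7.081378206884369 98.06769132614136 [ 0.58757477 -0.16060097  0.0581499 ] [-1.55552808  1.34158606  2.82484285]
lift [ 0.20015906 -0.14333735 -5.87686043]
down [ 0.17374516  0.21038959 -5.63518228] [-0.04279989 -0.03147116  0.03658587] [ 0.56899112 -0.0406787   0.05819007] 16.1417 6.938580816062022
```

View pics/w3.png

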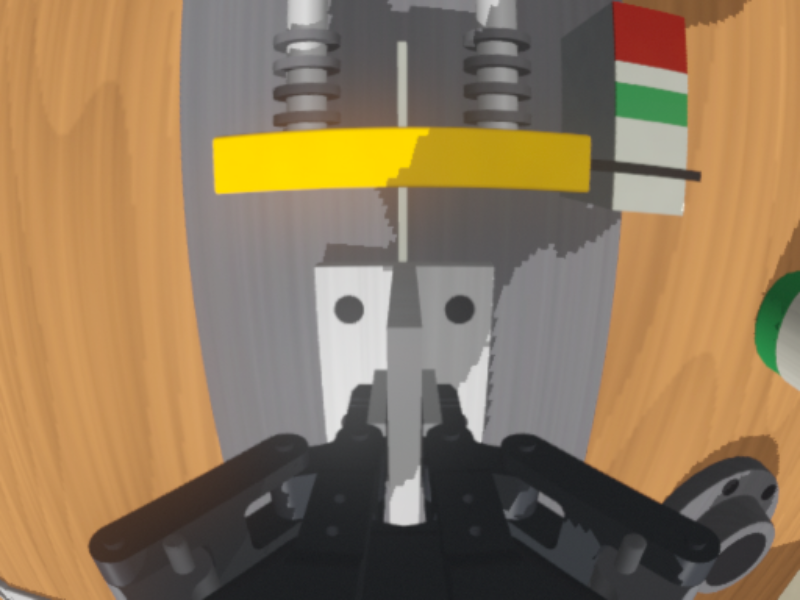

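The shoe is square and centred on the line (web column 404, line column 402), with the stop about 30 mm ahead and the pointer in the first white zone. Next I press using force feedback.

```bash
python3 - <<'E'
from cell import r, optics
from h import *
Z=.0583
for k in range(8):
    if r.current_contact_force()[2]>-4: break
    Z-=.0003; r.move_linear([*pt(0),Z],vel=.02); r.sleep(.1)
print('z',Z,r.current_contact_force())
r.move_linear([*pt(.022),Z],vel=.05); r.sleep(.2)
f0=r.current_contact_force()[:2]@FX; s=.022; con=None
while s<.060:
    s+=.002; r.move_linear([*pt(s),Z],vel=.02); r.sleep(.1)
    F=-(r.current_contact_force()[:2]@FX-f0); a=(np.array(r.current_tool_pos())[:2]-P0)@FX
    print(round(s*1e3),round(a*1e3,1),round(F,2))
    if F>13.5: break
r.sleep(.4)
print(r.current_contact_force(),f0,r.current_torque(),r.current_t(),r.current_tool_pos())
d=optics.get_image('wrist');cv2.imwrite('pics/w4.png',cv2.resize(d['pixels'][:,:,::-1],(800,600)))
E
```

```text
z 0.057999999999999996 [-2.19394767  1.03670578  0.37256548]
24 23.7 6.35
26 25.8 8.55
28 28.0 7.46
30 30.0 7.61
32 31.7 9.82
34 33.5 11.81
36 35.4 12.36
38 37.3 13.72
[ 0.22731897 -9.78361127  4.30754375] 3.9379450972916317 [-1.37475415 -0.09741233  0.11054586] 20.5333 [ 0.56600972 -0.00357544  0.05813766]
```

View pics/w4.png

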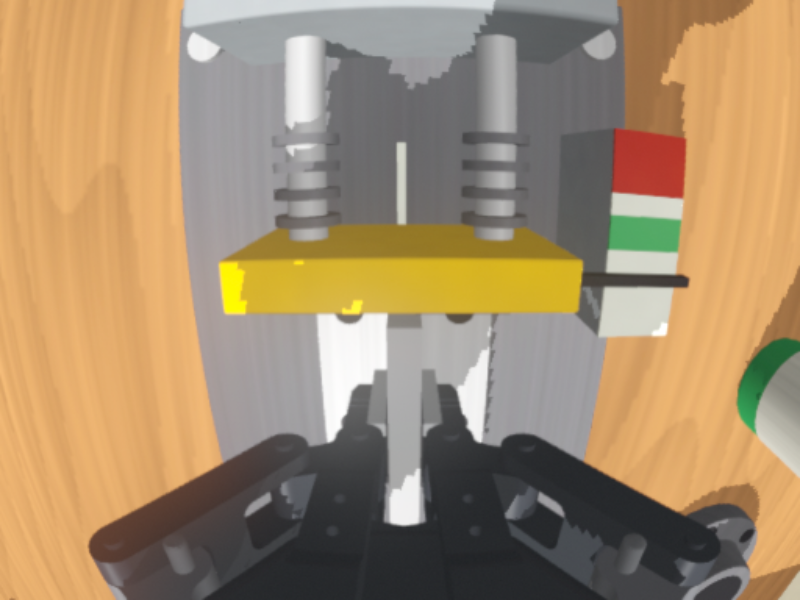

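The pointer (row 281) stands mid-white at about 8 mm, with green from about row 250 up to 217. The earlier force tare included bed friction, so I press about 11 mm further.

```bash
python3 - <<'E'
from cell import r, optics
from h import *
Z=.058
for s in (.041,.044,.047,.049):
    r.move_linear([*pt(s),Z],vel=.02); r.sleep(.15)
    a=(np.array(r.current_tool_pos())[:2]-P0)@FX
    print(s,round(a*1e3,1),np.round(r.current_contact_force(),1))
r.sleep(.6)
print(r.current_contact_force(),r.current_torque(),r.current_t(),r.current_tool_pos(),r.current_opening()*85)
d=optics.get_image('wrist');e=optics.get_image('top')['pixels']
cv2.imwrite('pics/w5.png',np.vstack([d['pixels'][:,:,::-1],cv2.resize(e[140:225,210:420,::-1],(512,207))]))
E
```

```text
0.041 40.1 [  1.  -10.4   5.6]
0.044 43.0 [  1.6 -11.6   5.5]
0.047 45.7 [  0.4 -13.5   5.2]
0.049 47.6 [  0.7 -14.5   4.7]
[  0.32786763 -15.10812891   5.08308276] [-2.11824319 -0.03881499  0.08449524] 22.9333 [0.56510645 0.00671164 0.05817327] 7.1040074012764345
```

View pics/w5.png

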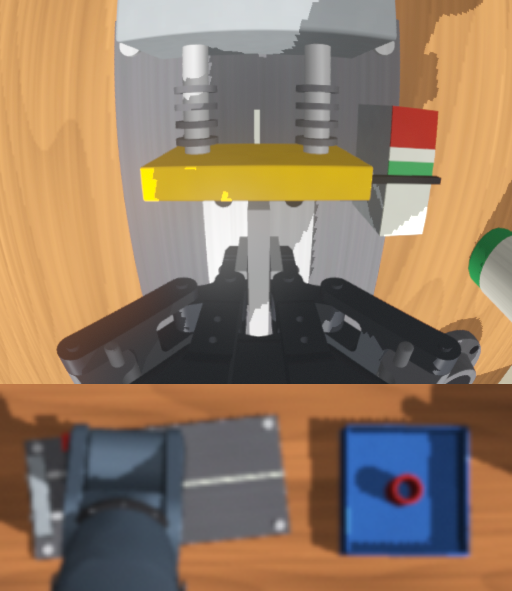

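The pointer (row 179) has just entered green (about rows 162–183), and the coupling is still in the tray. I add 2.5 mm more to sit mid-band and check numerically.

```bash
python3 - <<'E'
from cell import r, optics
from h import *
r.move_linear([*pt(.0515),.058],vel=.02); r.sleep(.8)
p1=np.array(r.current_tool_pos());f1=r.current_contact_force(); r.sleep(.3)
print((p1[:2]-P0)@FX*1e3,np.round(f1,1),np.round(r.current_contact_force(),1),np.abs(r.current_tool_pos()-p1).max(),r.current_t())
d=optics.get_image('wrist');cv2.imwrite('pics/w6.png',cv2.resize(d['pixels'][80:260,340:460,::-1],None,fx=3,fy=3))
E
```

```text
49.95190180650336 [  1.4 -16.5   4.4] [  1.  -16.7   4.6] 2.4495449222561305e-05 24.4083
```

View pics/w6.png

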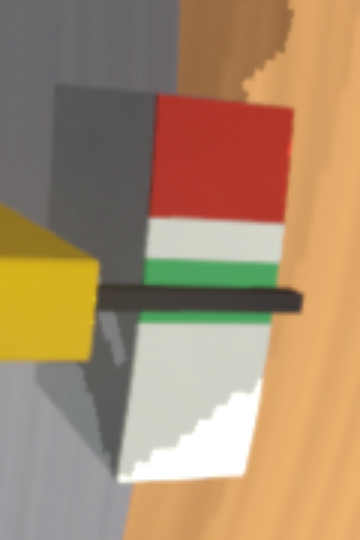

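The pointer (row 298) stands well inside the green band (rows 262–322). The arm is still and the push steady, so I hand in.

```bash
python3 -c "
from cell import r
print(r.hand_in())"
```

```text
the job is handed in; nothing more can be done
None
```

I handed the job in with the red coupling let go in the blue tray and the shoe held square and centred against the stop, pointer inside the green band, at a steady push of about 16 N; the hand-in gave no verdict back.

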